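# Close a vane pump housing on its dowels and hold it pressed

## Robot

A 6-joint arm with a two-finger parallel gripper is mounted at the origin on the work surface. World frame = base frame: x ahead of the robot, y to its left, z up, the work surface at z = 0. Lengths are in mm, angles in rad, forces in N, time in s.
With the tool pointing down it reaches from about 275 to 825 mm from the base axis. Payload 5.2 kg.
Tool frame: the origin (TCP) lies at the very end of the fingers, on their centre line; the grasp point (between the pads) lies 19 mm behind it; z points along the fingers, y is the line along which they close (so a half turn about z gives the same grasp; the last joint's range is limited). The gripper opens to 93 mm and grips with 3 to 60 N. Pads are 15 mm wide; open, the fingers measure 128 mm over their backs; the gripper's body (75 mm by 188 mm) begins 65 mm behind the grasp point.
Start: joints at [1.058, 0.259, 1.535, -0, 1.348, -0.203], TCP at [167.655, 523.829, 218.653] pointing down, gripper open.
Joint ranges: [-3.14, 3.14], [-0.91, 2.08], [0.19, 2.58], [-1.22, 4.36], [0.22, 2.71], [-3.12, 3.12]. Speed limits (rad/s): [2.57, 2.57, 3.14, 3.14, 3.14, 3.14].

## Interface

Orientations are given as [roll, pitch, yaw] about the fixed x, y, z axes, in that order (R = Rz(yaw) Ry(pitch) Rx(roll)).
In Python, from bench import robot gives the robot as it stands. The module is installed in compiled form; this text tells all that it offers. Calls block until the motion is done:
- robot.move_ptp(position, orientation): joint-space move of the TCP to a pose.
- robot.move_linear(position, ori=None, speed=150, f_stop=None): straight line of the TCP; ori=None keeps the orientation; speed is the mean speed in mm/s. With f_stop (N) it stops when the force on the tool has changed by that much, and returns True; else False.
- robot.move_j(angles): joint-space move.
- robot.move_gripper(opening): opening from 0.0 (shut) to 1.0 (fully open); the grip force is fixed at half the most; returns when the fingers have stopped.
- robot.sleep(seconds).
- robot.inverse_kinematics(position, orientation): joint angles nearest the present ones, or None.
- robot.get_image(name): name is "scene" or "top" or "wrist"; returns a dict with "img" (420x560x3 uint8, blue, green, red), "fovy" (degrees; the focal length in pixels is half the picture's height over the tangent of half this angle, whatever the lens; pixels are square), "cx", "cy" (the principal point, pixels), "k1" (the pictures are not rectified: a ray, as slopes to the right and down, at radius r is drawn at 1 + k1 r^2 times it, then the intrinsics apply), "eye" and "orientation" of the camera in the world. Camera axes: x right, y down, z forward; pixel columns grow to the right and rows downward; lengths in mm; the calibration is good to about 2 mm. A picture is of the moment at which its call begins. There is no depth.
A pose or a line that the arm cannot do raises robot.MotionError and nothing moves.
- robot.hand_in(): hands the job in; it is judged then, once.
Readings, each from a call of its own:
- robot.current_t(): time.
- robot.current_qpos(): joint angles.
- robot.current_joint_vel(): joint speeds.
- robot.current_joint_efforts(): joint torques, N m.
- robot.current_tcp_pos(): TCP position.
- robot.current_eef_rot(): TCP orientation.
- robot.current_contact_force(): force on the tool from outside, world axes, zero at the start.
- robot.current_ft_torque(): the same for the moment, N m.
- robot.current_gripper_width(): opening from 0.0 (shut) to 1.0 (fully open).
- robot.current_finger_force(): force on a finger pad.
Only numpy, scipy, OpenCV 4.12 (cv2) and the standard library are available. Lean on these libraries where they do the work, as an engineer would, in place of code of your own. Each camera call takes 0.05 s, during which the arm holds its last target. There are 200 camera calls.

## Task

Take the flat steel vane out of its rack and slide it upright, fully home, into the slot of the pump's bolted-down lower half. Then fit the loose cover, boss up, over the vane onto both dowels, press it down against the spring-loaded wear plate until the two joint faces meet flush, and finish while still holding it pressed shut with the gripper: do not let go. Leave the grease jar, bearing and screwdriver alone.

Things in the scene. Friction and masses are not known exactly. Their poses are not given: they have to be found in the camera images.
- joint_face (a point): Centre of the flat top (joint face) of the lower pump half, 58 mm above the bench; z up. Grey cast aluminium block 110 x 64 x 50 mm (x, y, z) on a dark steel plate 150 x 100 x 8 mm, fixed to the bench. Two upright steel dowels, 10 mm diameter, tapering to 4 mm over the top half, stand on the face at x = +42 and -42 mm, y = 0, and rise 20 mm above it. The vane slot is in the middle, its long way along x.
- slot_floor (a point): Centre of the floor of the vane slot in the lower half, 28 mm below the joint face, same axes. The slot is 34 mm (x) by 6.6 mm (y), its mouth flared to 40 x 15 mm over the top 7 mm, and lies inside the wear plate's opening. With the vane home its centre is 31 mm above this point and its top stands 34 mm above the joint face.
- wear_plate (a joint): Brass frame 60 x 44 mm (x, y) with a 40 x 18 mm opening round the slot, sprung in the lower half. Value in m: 0 = up, top 5 mm above the joint face; 0.005 = pressed flush. Springs push up with 6 N at 0, 11 N at 0.005. The cover alone (3 to 4.3 N) does not press it in; the hand must add 6 to 8 N to close it, and about 15 N is plenty and does no harm.
- vane_mid (a point): Centre of the vane, a flat plain steel blade 28 mm wide (its x) x 5 mm thick (its y) x 62 mm tall (its z, up), 65 g, its foot bevelled to 2.4 mm over the lowest 5 mm. It starts upright in the rack's slot, its top 76 mm above the bench. To clear the raised wear plate when the vane is home, hold it with the fingertips no lower than 4 mm above this centre.
- rack: Black plastic block 70 x 50 x 30 mm, fixed to the bench, origin at the centre of its underside, with one slot 16 mm deep (30 x 7 mm, long way along its x) in the middle of its top in which the vane starts.
- cover_boss (a point): Centre of the boss on the loose cover, 32 mm above the cover's flat underside; z up. The boss is 56 mm (x) x 30 mm (y) x 36 mm tall; grip it across its 30 mm, fingertips above the flange, whose top is 18 mm below this point. Closed, this point is 32 mm above the joint face (37 mm when the cover merely rests on the raised wear plate).
- cover: The loose cover (pump upper half), lying boss up on the bench; origin at the centre of its underside. Grey cast aluminium, about 0.36 kg, flange 110 x 64 x 14 mm (x, y, z), boss in the middle. Two through holes of 12.4 mm at x = +42 and -42 mm, y = 0 fit the dowels. The boss is hollow from below (42 x 18 mm, 44 mm deep) and goes over the vane. It fits either way round.
- grease_jar: Bystander: grey jar, 64 mm diameter, 75 mm tall; origin at the centre of its underside.
- bearing: Bystander: steel ring lying flat, 52 mm diameter, 15 mm high; origin at the centre of its underside.
- screwdriver: Bystander: screwdriver lying on the bench, roughly crosswise (along y), on the far side.

How it is judged (in metres and radians):
On the way, in this order (a step that is already met when the one before it is completed fails the run):
1. the vane stands fully home in the slot of the lower half (z of vane_mid in the frame of joint_face between 0 and 0.0055 m and x of vane_mid in the frame of joint_face between -0.005 and 0.005 m and y of vane_mid in the frame of joint_face between -0.006 and 0.006 m and angle between vane_mid's own z axis and vertical below 0.15 rad), for 0.2 s.
2. the cover sits level on both dowels, over the vane (all of step 1 and z of cover_boss in the frame of joint_face between 0.028 and 0.039 m and x of cover_boss in the frame of joint_face between -0.003 and 0.003 m and y of cover_boss in the frame of joint_face between -0.003 and 0.003 m and angle between the x axis of cover_boss and the x axis of joint_face, either way round below 0.05 rad and angle between cover_boss's own z axis and vertical below 0.05 rad), for 0.05 s.
At the end, for the whole second after the job is handed in: The vane is home in its slot (within 2.5 mm of the floor, upright within 0.15 rad). The cover is on both dowels (within 3 mm, 0.05 rad), level, its face within 1.8 mm of the joint face, the wear plate pressed in over 3 mm, the fingers still on the cover with over 2 N (all of step 1 and z of cover_boss in the frame of joint_face between 0.028 and 0.0338 m and x of cover_boss in the frame of joint_face between -0.003 and 0.003 m and y of cover_boss in the frame of joint_face between -0.003 and 0.003 m and angle between the x axis of cover_boss and the x axis of joint_face, either way round below 0.05 rad and angle between cover_boss's own z axis and vertical below 0.05 rad and value of joint wear_plate above 0.003 m and contact force between the fingers and cover above 2 N); the arm keeps its last pose, push and grip.
It fails at once if the grease jar was pushed aside (distance of grease_jar from where it was at the start of the episode above 0.03 m).
It fails at once if the bearing was pushed aside (distance of bearing from where it was at the start of the episode above 0.03 m).
It fails at once if the screwdriver was pushed aside (distance of screwdriver from where it was at the start of the episode above 0.03 m).
It also fails if it takes over 61 s, if anything falls off the work surface, if the arm or the gripper's body presses on something with over 40 N, if the wrist force passes 120 N, or if a joint passes its speed limit or range.

## Working session

There is one attempt and no reset: what is moved stays moved. The work goes in short steps, each a Python script; the robot and the scene stay as the last script left them, time stands still between calls to the robot, and variables do not carry over. Pictures are saved under pics/ and viewed, at most 10 in all, crops included, and the job is handed in when it is done.

```bash
mkdir -p pics
cat > h.py <<'E'
import numpy as np, cv2
from scipy.spatial.transform import Rotation as R
from bench import robot
def snap(name,fn=None):
    d=robot.get_image(name)
    if fn: cv2.imwrite('pics/'+fn,d['img'])
    return d
def K(d):
    h,w=d['img'].shape[:2]; f=h/2/np.tan(np.radians(d['fovy'])/2)
    return np.array([[f,0,d['cx']],[0,f,d['cy']],[0,0,1.]]),np.array([d['k1'],0,0,0.])
def rot(d):
    o=np.array(d['orientation'],float)
    return o if o.shape==(3,3) else R.from_euler('xyz',o).as_matrix()
def ray(d,uv):
    k,c=K(d); p=cv2.undistortPoints(np.array(uv,float).reshape(-1,1,2),k,c).reshape(-1,2)
    return np.c_[p,np.ones(len(p))]@rot(d).T
def onz(d,uv,z):
    r=ray(d,uv); e=np.array(d['eye'],float); return e+r*((z-e[2])/r[:,2])[:,None]
def proj(d,P):
    k,c=K(d); r=rot(d).T; t=-r@np.array(d['eye'],float)
    return cv2.projectPoints(np.array(P,float).reshape(-1,1,3),cv2.Rodrigues(r)[0],t,k,c)[0].reshape(-1,2)
E
python3 - <<'E'
from h import *
for n in('top','scene'):
    d=snap(n,n+'0.png'); print(n,{k:v for k,v in d.items() if k!='img'})
print(robot.current_eef_rot(),robot.current_t())
E
```

```text
top {'fovy': 55.495631429875196, 'cx': 280.5840593873229, 'cy': 202.7341182790822, 'k1': -0.021437224634691575, 'eye': array([467.34612287,  12.50134359, 931.02885654]), 'orientation': array([-2.97660693,  0.0088679 , -1.56046252])}
scene {'fovy': 53.51261642863279, 'cx': 285.1116133666199, 'cy': 205.84935037284706, 'k1': -0.015686961110731635, 'eye': array([937.77084922, 355.21426636, 624.00835613]), 'orientation': array([-2.42972362, -0.00897738,  2.39372997])}
[-3.14000946e+00 -2.95976505e-04  2.83181103e+00] 0.1
```

View pics/top0.png

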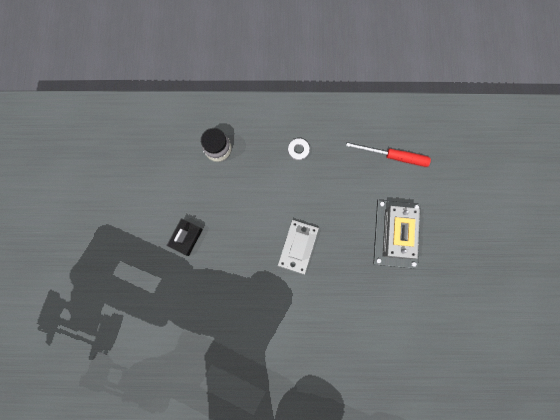

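View pics/scene0.png

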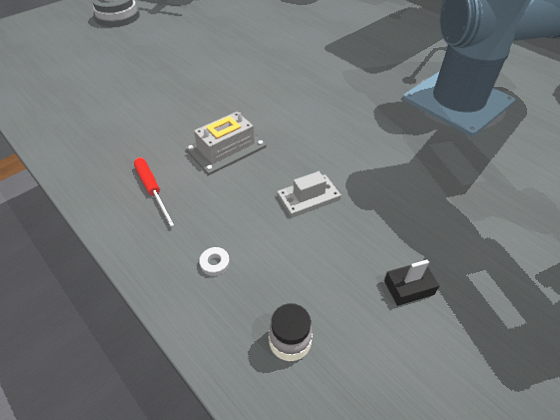

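The top view shows the rack at (185,236), the cover at (299,246) and the pump with its yellow wear plate at (404,232). The long axes of the cover and pump run roughly along image-vertical (world x). Next I'll take wrist looks over each.

Run:
```python
from h import *
d=robot.get_image('top')
print(onz(d,[(185,237)],30),onz(d,[(299,246)],14),onz(d,[(404,232)],63))
for i,(uv,z) in enumerate([((185,237),30),((299,246),14),((404,232),63)]):
    p=onz(d,[uv],z)[0]
    t=[p[0]-40,p[1],260]
    robot.move_ptp(t,[3.14159,0,np.pi/2 if 0 else 0.0] if False else [-3.14159,0,2.8])if i==0 else robot.move_ptp(t,[-3.14159,0,2.8])
    w=snap('wrist',f'w{i}.png'); np.save(f'w{i}.npy',w,allow_pickle=True)
    print(i,w['eye'],w['orientation'],w['fovy'],robot.current_t(),proj(w,p),robot.current_qpos())
cv2.imwrite('pics/w_all.png',cv2.resize(np.hstack([cv2.imread(f'pics/w{i}.png') for i in range(2)]),(800,300)))
```

```text
[[536.72279099 237.63344839  30.        ]] [[519.99232925 -20.95115005  14.        ]] [[ 549.59484313 -247.60944024   63.        ]]
0 [431.85177339 260.29245518 426.13372422] [2.88971966e+00 1.18406609e-03 1.23060488e+00] 69.56761079015223 1.8083 [[287.49646878 216.20242161]] [ 2.45541578e-01  2.35465635e-01  1.46448618e+00  3.96503324e-04
  1.44193966e+00 -9.85258550e-01]
1 [415.81661988   1.78716584 426.27072314] [2.88903356e+00 7.15335851e-04 1.23012937e+00] 69.56761079015223 2.875 [[286.81265862 212.58355891]] [-2.74120797e-01  1.05758386e-01  1.62237610e+00  5.64770444e-04
  1.41328603e+00 -1.50481449e+00]
2 [ 445.48720865 -224.40444711  426.09404859] [2.88982467e+00 3.34729839e-04 1.23041762e+00] 69.56761079015223 3.8333 [[287.50226871 222.67117523]] [-6.46579514e-01  2.63994118e-01  1.42648607e+00  7.10288941e-04
  1.45159012e+00 -1.87757854e+00]
```

View pics/w_all.png

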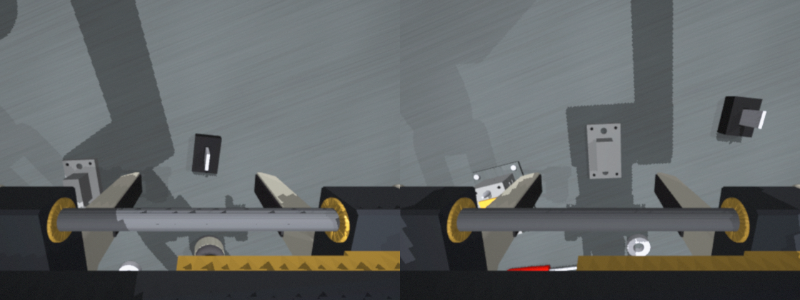

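View pics/w2.png

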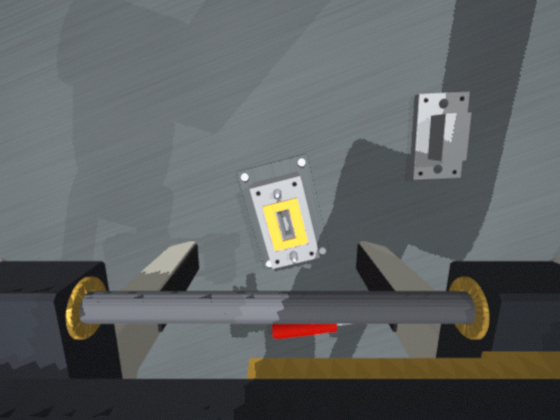

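The wrist views show the rack and vane at about (290,215) in w0 and the cover at about (283,212) in w1. In w2 the brass frame is at (286,223), with dowels near (277,194) and (293,256). I'll measure by masks and check on zoomed crops.

```bash
cat > meas.py <<'E'
from h import *
ld=lambda i: np.load(f'w{i}.npy',allow_pickle=True).item()
def blob(mask,near):
    n,l,s,c=cv2.connectedComponentsWithStats(mask.astype(np.uint8))
    k=[i for i in range(1,n) if s[i,4]>15]; i=min(k,key=lambda i:np.hypot(*(c[i]-near)))
    cs=cv2.findContours((l==i).astype(np.uint8),cv2.RETR_EXTERNAL,cv2.CHAIN_APPROX_NONE)[0]
    return max(cs,key=cv2.contourArea).reshape(-1,2),s[i]
def rect(d,cnt,z):
    P=onz(d,cnt,z)[:,:2].astype(np.float32); r=cv2.minAreaRect(P); b=cv2.boxPoints(r)
    e=[b[1]-b[0],b[2]-b[1]]; e=max(e,key=np.linalg.norm); a=np.arctan2(e[1],e[0]); a=(a+np.pi/2)%np.pi-np.pi/2
    return np.array(r[0]),r[1],a
E
python3 - <<'E'
from meas import *
d=ld(2); hsv=cv2.cvtColor(d['img'],cv2.COLOR_BGR2HSV)
m=(hsv[...,1]>120)&(hsv[...,0]>20)&(hsv[...,0]<35)&(np.arange(420)[:,None]<280)
c,s=blob(m,(286,223)); print('brass',s,rect(d,c,63))
d1=ld(1); g=d1['img'].min(2); print(g[175:255:5,286])
d0=ld(0); g0=d0['img'].min(2)
c,s=blob(g0>150,(290,215)); print('vane bright',s,rect(d0,c,76))
h0=d0['img'].max(2)<70
Z=[cv2.resize(d0['img'][175:255,250:330],(400,400),interpolation=0),cv2.resize(d1['img'][160:260,240:340],(400,400),interpolation=0)]
cv2.imwrite('pics/z.png',np.hstack(Z))
E
```

```text
brass [ 263  198   45   53 1139] (array([ 551.21636963, -251.19198608]), (43.00770950317383, 60.34602737426758), np.float32(-0.08749163))
[147  75  72 145  79 144 144 147 144 145 144 145 143 113 131  94]
vane bright [287 208   7  31 131] (array([534.07275391, 240.55447388]), (6.129069805145264, 37.707542419433594), np.float32(-0.43776453))
```

View pics/z.png

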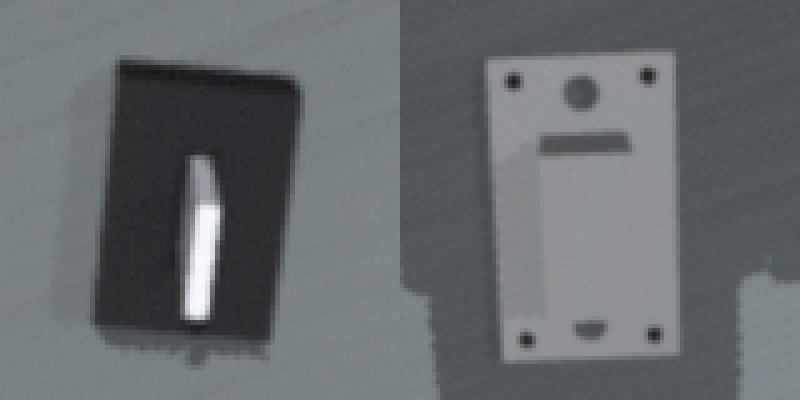

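The zoom shows the vane's bright top face with its centre at crop (202,262). The cover's four screw holes are at crop (513,82), (648,76), (527,340) and (654,335). I'll compute poses from these.

Run:
```python
from meas import *
d0=ld(0);g0=d0['img'].min(2)
c,s=blob(g0>205,(290,227)); print('vane top',s,rect(d0,c,76))
q=np.array([(193,205),(222,205),(184,320),(211,320)])/5-.5+np.array([250,175])
P=onz(d0,q,76)[:,:2]; v=(P[0]+P[1]-P[2]-P[3])/2; print(P.mean(0),v,np.linalg.norm(v),np.arctan2(v[1],v[0]))
rk=(np.array([(118,75),(300,92),(94,325),(268,342)]))/5-.5+np.array([250,175])
P=onz(d0,rk,30)[:,:2]; v=(P[0]+P[1]-P[2]-P[3])/2; print('rack',P.mean(0),v,np.linalg.norm(v),np.arctan2(v[1],v[0]),np.linalg.norm(P[0]-P[1]))
d1=ld(1)
for q in ([(113,82),(248,76),(127,340),(254,335)],[(88,57),(275,52),(102,360),(280,355)]):
    q=np.array(q)/4-.5+np.array([240,160])
    P=onz(d1,q,14)[:,:2]; v=(P[2]+P[3]-P[0]-P[1])/2; print('cover',P.mean(0),np.linalg.norm(v),np.linalg.norm(P[0]-P[1]),np.arctan2(v[1],v[0]))
    v=P[1]-P[0]+P[3]-P[2];print(np.arctan2(v[1],v[0])-np.pi/2)
d=ld(2)
P=onz(d,[(277,194)],63)[:,:2],onz(d,[(293,256)],63)[:,:2]; print(P)
```

```text
vane top [288 216   6  22  87] (array([537.84515381, 238.83753967]), (4.882763862609863, 26.86178207397461), np.float32(-0.4401946))
[538.48028437 238.65782412] [-26.71983457  11.69717766] 29.168022291718643 2.728954491018017
rack [537.86981074 238.62812396] [-63.92244     29.98571243] 70.60609949277546 2.7029730830671492 48.61306061388754
cover [519.38353277 -22.10126527] 93.92511751702095 46.230801872192934 -0.29592376933871095
-0.2973046874401195
cover [519.1557915  -21.74220923] 109.98796903696547 63.680052260202324 -0.3028822424965133
-0.3121565562826145
(array([[ 510.87582115, -247.82398963]]), array([[ 594.18383001, -255.48852581]]))
```

Run:
```python
from h import *
F=robot.current_contact_force
yv=np.pi-.437; yp=np.pi-.0875; r=-np.pi
robot.move_gripper(0.45)
robot.move_ptp([538,238.7,120],[r,0,yv])
robot.move_linear([538,238.7,52],speed=120)
robot.move_gripper(0.0); print('grip',robot.current_gripper_width(),robot.current_finger_force(),robot.current_t())
robot.move_linear([538,238.7,150],speed=150)
robot.move_ptp([551.2,-251.2,150],[r,0,yp])
robot.move_linear([551.2,-251.2,105],speed=120)
print(robot.current_t(),F(),robot.current_tcp_pos())
s=robot.move_linear([551.2,-251.2,66.5],speed=30,f_stop=10)
print(s,robot.current_tcp_pos(),F(),robot.current_gripper_width(),robot.current_t())
snap('wrist','ins.png')
```

```text
grip 0.05232657979662539 29.996975362300873 8.025
11.1333 [ 0.18269762  0.33972587 -0.64919442] [ 551.49903329 -250.78134887  105.12912214]
True [ 551.06686191 -250.41192791   68.12063874] [0.49718829 0.44442485 4.21360834] 0.05257236980715743 12.275
```

View pics/ins.png

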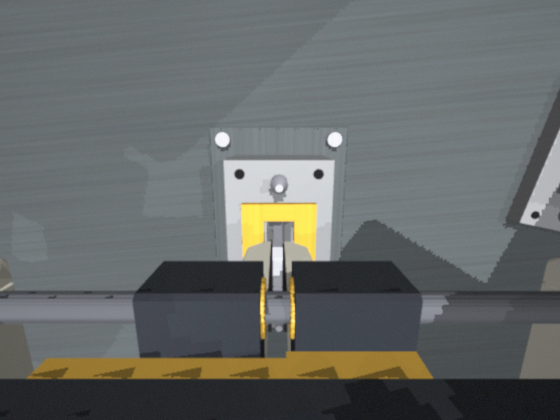

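The vane is home: TCP stopped at 68.1, as predicted, and the view shows it centred in the slot at (278,255). Next, release it and take the cover.

Run:
```python
from h import *
F=robot.current_contact_force; T=robot.current_tcp_pos
yc=np.pi-.302; yp=np.pi-.0875; r=-np.pi
p=T()
robot.move_gripper(0.2)
robot.move_linear([p[0],p[1],160],speed=120)
robot.move_gripper(0.6)
w=snap('wrist')
robot.move_ptp([519.3,-21.9,110],[r,0,yc])
robot.move_linear([519.3,-21.9,22],speed=100,f_stop=15)
robot.move_gripper(0.0); print('grip',robot.current_gripper_width()*93,robot.current_finger_force(),T(),robot.current_t())
robot.move_linear([519.3,-21.9,175],speed=150)
robot.move_ptp([551.2,-251,175],[r,0,yp])
print(robot.current_t(),F(),T(),robot.current_gripper_width()*93)
w2=snap('wrist'); np.save('w3.npy',w2,allow_pickle=True)
cv2.imwrite('pics/c.png',cv2.resize(np.hstack([w['img'],w2['img']])[60:,:],(800,257)))
```

```text
grip 29.812251068939467 29.998881295323372 [519.59668809 -21.71012184  22.33597163] 17.075
19.1667 [-0.9924819   0.18476032 -2.85900696] [ 550.82779159 -249.71564592  174.24645606] 29.773741503641425
```

View pics/c.png

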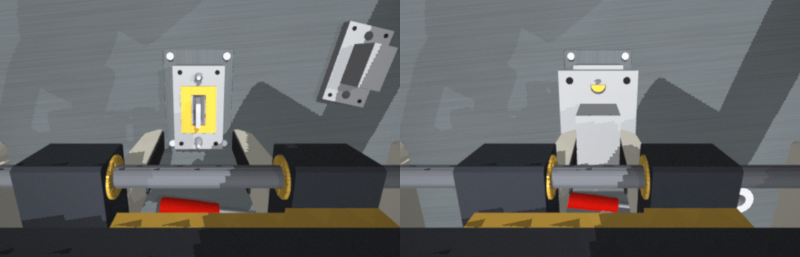

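The left panel shows the vane standing in the slot at about (197,110). In the right panel the cover is held level, near hole at (598,86). I'll check its offset in the hand, then lower it.

Run:
```python
from meas import *
d=ld(3); t=robot.current_tcp_pos(); e=robot.current_eef_rot(); print(t,e,robot.current_t())
u=np.array([np.cos(-.0875),np.sin(-.0875)]);n=np.array([-u[1],u[0]]); z=t[2]-22+14
m=d['img'].min(2)>150
ex=[np.r_[t[:2]-42*u,z],np.r_[t[:2]-55*u-32*n,z],np.r_[t[:2]-55*u+32*n,z]]
print(proj(d,ex))
c=d['img'][145:205,205:350]; cv2.imwrite('pics/c3.png',cv2.resize(c,None,fx=5,fy=5,interpolation=0))
```

```text
[ 551.01640105 -249.2275267   174.55897815] [ 3.14016311e+00 -1.02620377e-03  3.05478896e+00] 19.2167
[[280.21568967 182.14600262]
 [223.94749    159.41047656]
 [336.5858877  159.39149144]]
```

View pics/c3.png

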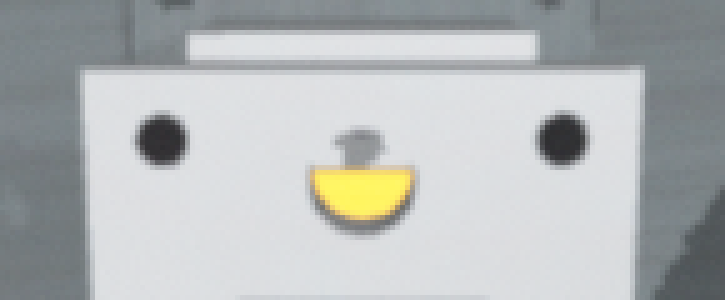

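Flange corners sit 3 px left and 1.5 px up of expected (≤2 mm), so I'll target TCP (551.9, −250.4). That y is where the vane self-centred.

Run:
```python
from h import *
F=robot.current_contact_force; T=robot.current_tcp_pos
g=np.array([551.9,-250.4]); c=g.copy()
robot.move_linear([*c,125],speed=80); robot.sleep(.4); t=T(); print(t,robot.current_eef_rot())
c+=g-t[:2]
robot.move_linear([*c,106],speed=60); robot.sleep(.3); print(T(),F())
s=robot.move_linear([*c,86],speed=25,f_stop=8); robot.sleep(.2)
print(s,T(),F(),robot.current_ft_torque(),robot.current_gripper_width()*93,robot.current_t())
```

```text
[ 551.98929388 -250.53020115  125.28872048] [-3.14134213e+00  4.50488397e-04  3.05399690e+00]
[ 552.01477847 -250.40442505  106.33404892] [ 0.04892243  0.22220738 -3.29570304]
False [ 551.93495031 -250.30675236   86.17448549] [ 0.16616469  0.4609159  -3.07491915] [-0.01167826 -0.03730292  0.01095172] 29.672494303450012 22.3083
```

Run:
```python
from h import *
F=robot.current_contact_force; T=robot.current_tcp_pos
t=T()
s=robot.move_linear([551.9,-250.4,77],speed=15,f_stop=22); robot.sleep(.5)
print(s,T(),F(),robot.current_eef_rot(),robot.current_gripper_width()*93,robot.current_finger_force(),robot.current_t())
snap('scene','s.png'); d=cv2.imread('pics/s.png')[90:180,170:290]; cv2.imwrite('pics/s2.png',cv2.resize(d,None,fx=5,fy=5))
```

```text
True [ 552.01141695 -250.40124353   80.74706296] [-0.77699494  0.22054858  7.67211427] [-3.14100904e+00  8.41767884e-04  3.05431211e+00] 29.979443904174023 30.000059232115746 23.3083
```

View pics/s2.png

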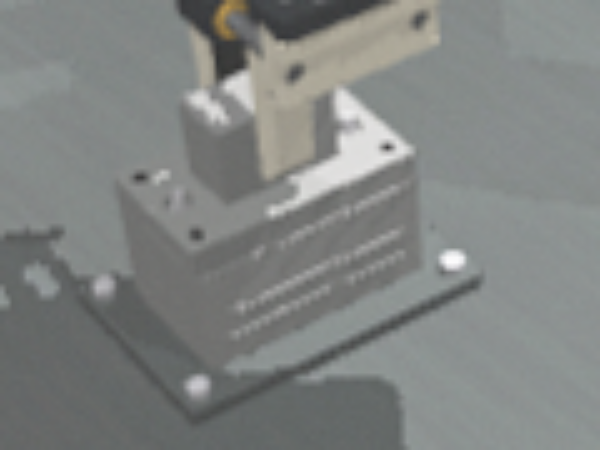

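The cover is on both dowels with no visible gap, but the steady push is only 7.7 N and TCP is at 80.75 against 80.3 expected when closed. I'll press slightly more.

Run:
```python
from h import *
F=robot.current_contact_force; T=robot.current_tcp_pos
z=T()[2]
for k in range(8):
    z-=.5; robot.move_linear([552,-250.4,z],speed=10,f_stop=25); robot.sleep(.4)
    f=F(); print(round(z,2),T().round(2),f.round(1),robot.current_gripper_width()*93)
    if f[2]>14: break
print(robot.current_finger_force(),robot.current_t())
```

```text
80.25 [ 552.07 -250.45   81.22] [-2.   1.7  6. ] 30.084427674545392
79.75 [ 552.07 -250.47   80.8 ] [-2.4  1.2  6.3] 29.878640805835392
79.25 [ 552.05 -250.41   80.43] [-3.1  1.9  6.8] 29.95786856530682
78.75 [ 552.04 -250.45   80.35] [-4.   2.   9.6] 29.91594360828963
78.25 [ 552.04 -250.46   80.34] [-5.8  3.2 12.9] 29.917522515792925
77.75 [ 552.03 -250.45   80.31] [-6.1  3.7 15.2] 29.38579933862575
29.999682158231735 27.3167
```

Hard stop reached at TCP 80.3 (the expected closed height) with a 15 N push, so I'm handing in.

```bash
python3 -c "
from bench import robot
print(robot.hand_in())"
```

```text
the job is handed in; nothing more can be done
None
```

The job is handed in at about 27 s, but the interface returned no verdict: by my readings the vane is fully home, and the cover is on both dowels, pressed to the hard stop at closed height and still gripped with about 15 N of downward push.

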